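Confirm three picks in list order at the parts-store bench

ROBOT

A 6-joint arm with a two-finger parallel gripper is mounted at the origin on the work surface. World frame = base frame: x ahead of the robot, y to its left, z up, the work surface at z = 0. Lengths are in m, angles in rad, forces in N, time in s.
With the tool pointing down it reaches from about 0.275 to 0.75 m from the base axis. Payload 10.2 kg.
Tool frame: the origin (TCP) lies at the very end of the fingers, on their centre line; the grasp point (between the pads) lies 19 mm behind it; y points along the fingers, x is the direction in which the jaws open and shut, and the axes are right-handed (so a half turn about y gives the same grasp; the last joint's range is limited). The gripper opens to 85 mm and grips with 20 to 120 N. Pads are 22 mm wide; open, the fingers measure 114 mm over their backs; the gripper's body (76 mm by 85 mm) begins 54 mm behind the grasp point. The pads swing forward as they close: fully open they stand 13 mm farther back than shut.
Start: joints at [-1.545, 0.313, 1.498, -0, 1.331, -0.223], TCP at [0.129, -0.509, 0.231] pointing down, gripper open.
Joint ranges: [-2.94, 2.94], [-0.97, 2.17], [0.19, 2.56], [-1.23, 4.37], [0.02, 3.11], [-2.88, 2.88]. Speed limits (rad/s): [2.39, 2.39, 3.01, 3.14, 3.14, 3.14].

INTERFACE

Orientations are given as a unit quaternion [w, x, y, z].
In Python, from rig import r gives the robot as it stands.
- The arm moves only by the tool drive_tool, never from a script. Its argument "steps" is a list of rows, each an object with "dr": the turn, a rotation vector about the world's x, y, z in degrees, a list of three; "translation": the shift along the world's x, y, z in cm, a list of three; "jaw": the finger opening in cm, from 0 to 8.54. In form: [{"dr": [wx, wy, wz], "translation": [tx, ty, tz], "jaw": jaw}, ...]. A call has exactly 10 rows; each row shifts and turns the commanded pose from where the row before left it; what a row does not reach is not made up. A row lasts 1/10 s, in which the tool goes at most 50 mm and 8.59 degrees, less where a joint would pass 70% of its speed; a pose out of reach is approached as far as the arm can. A call with a gripper value outside its range is refused whole. The fingers move at their own pace and stop on an object; the grip force is fixed at half the most. Time passes only in rows, so rows that do not move let the fingers close, or fill a call up. It gives the time, the measured TCP pose, the force and the opening at its end, in the units of the state.
- r.observe(): the state, without advancing time (a new reading comes with each control period).
- r.grab_frame(name): name is "side" or "top"; returns a dict with "img" (384x512x3 uint8, red, green, blue), "z_map" (384x512 float32, m along the optical axis (not along the pixel's ray), 0 where there is no reading), "mtx" (3x3 intrinsics, pixels), "dist_coeffs" ([k1, k2, p1, p2, k3] as OpenCV has them; the pictures are not rectified), "cam_to_world" (4x4, takes a point from camera to world coordinates). Camera axes: x right, y down, z forward; pixel columns grow to the right and rows downward; lengths in m; the calibration is good to about 2 mm. A picture is of the moment at which its call begins.
- r.finish_job(): hands the job in, once; it reports no verdict.
The state is a dict: "clock": time; "joint_pos": joint angles; "joint_vel": joint speeds; "joint_efforts": joint torques, N m; "tool_pos": TCP position; "tcp_rot": TCP orientation; "force": force on the tool from outside, world axes, zero at the start; "wrist_torque": the same for the moment, N m; "opening": finger opening in m.
Only numpy, scipy, OpenCV 4.12 (cv2) and the standard library are available. Lean on these libraries where they do the work, as an engineer would, in place of code of your own. Each camera call takes 0.05 s, during which the arm holds its last target. There are 200 camera calls.

TASK

Confirm the picks in the order of the list: with a fingertip, press the green key in front of the bin of orange rollers, then the one at the bin of blue pipe caps, then the one at the bin of black rubber rings. Press each lightly and without banging, well past half way down, where it stays by itself; do not press the key of the bin of grey discs. Pick up and push aside nothing: the bins, the carton, the bearing and the jar all stay where they are.

Things in the scene. Friction and masses are not known exactly. Their poses are not given: they have to be found in the camera images.
- bin_rollers: White carton bin of orange plastic rollers, loose, about 0.9 kg, open top: 200 (x) x 96 (y) x 110 mm high at the back, front wall 60 mm high. Origin: centre of its underside, on the bench; z up, x from its front to its back, away from the robot. On its front is a black key housing, 66 (x) x 64 (y) x 40 mm high, that also rests on the bench; the green key's centre is at x = -135 mm.
- key_rollers_top (a point): Centre of the flat top face of the round green confirm key (34 mm across) of the bin of orange plastic rollers; moves with the key. 54 mm above the bench when up, 42 mm when fully down (2 mm above the housing).
- key_rollers (a joint): Travel of that key (orange plastic rollers) straight down, in m: 0 up (start), 0.012 fully down. It slides against about 3 N of friction, has no return spring and stays at the depth to which it was pushed; it counts as pressed past half of its travel (0.006).
- bin_caps: White carton bin of blue plastic pipe caps, loose, about 0.9 kg, open top: 200 (x) x 96 (y) x 110 mm high at the back, front wall 60 mm high. Origin: centre of its underside, on the bench; z up, x from its front to its back, away from the robot. On its front is a black key housing, 66 (x) x 64 (y) x 40 mm high, that also rests on the bench; the green key's centre is at x = -135 mm.
- key_caps_top (a point): Centre of the flat top face of the round green confirm key (34 mm across) of the bin of blue plastic pipe caps; moves with the key. 54 mm above the bench when up, 42 mm when fully down (2 mm above the housing).
- key_caps (a joint): Travel of that key (blue plastic pipe caps) straight down, in m: 0 up (start), 0.012 fully down. It slides against about 3 N of friction, has no return spring and stays at the depth to which it was pushed; it counts as pressed past half of its travel (0.006).
- bin_rings: White carton bin of black rubber rings, loose, about 0.9 kg, open top: 200 (x) x 96 (y) x 110 mm high at the back, front wall 60 mm high. Origin: centre of its underside, on the bench; z up, x from its front to its back, away from the robot. On its front is a black key housing, 66 (x) x 64 (y) x 40 mm high, that also rests on the bench; the green key's centre is at x = -135 mm.
- key_rings_top (a point): Centre of the flat top face of the round green confirm key (34 mm across) of the bin of black rubber rings; moves with the key. 54 mm above the bench when up, 42 mm when fully down (2 mm above the housing).
- key_rings (a joint): Travel of that key (black rubber rings) straight down, in m: 0 up (start), 0.012 fully down. It slides against about 3 N of friction, has no return spring and stays at the depth to which it was pushed; it counts as pressed past half of its travel (0.006).
- bin_discs: White carton bin of flat pale grey discs, loose, about 0.9 kg, open top: 200 (x) x 96 (y) x 110 mm high at the back, front wall 60 mm high. Origin: centre of its underside, on the bench; z up, x from its front to its back, away from the robot. On its front is a black key housing, 66 (x) x 64 (y) x 40 mm high, that also rests on the bench; the green key's centre is at x = -135 mm.
- key_discs_top (a point): Centre of the flat top face of the round green confirm key (34 mm across) of the bin of flat pale grey discs; moves with the key. 54 mm above the bench when up, 42 mm when fully down (2 mm above the housing).
- key_discs (a joint): Travel of that key (flat pale grey discs) straight down, in m: 0 up (start), 0.012 fully down. It slides against about 3 N of friction, has no return spring and stays at the depth to which it was pushed; it counts as pressed past half of its travel (0.006).
- carton: Small white and red carton, loose bystander, 56 x 40 x 44 mm high. Origin: centre of its underside.
- bearing: Steel bearing ring lying flat, loose bystander, 52 mm across, 22 mm bore, 16 mm high. Origin: centre of its underside.
- jar: Small jar with a white cap, loose bystander, 40 mm across, 55 mm high, upright. Origin: centre of its underside.

How it is judged:
By the outcome, as a careful person would: the job done as asked, in the order asked, and still so for the second after the job is handed in, with the robot touching nothing.
It also fails if it takes over 51 s, if anything falls off the work surface, if the arm or the gripper's body presses on something with over 40 N, if the wrist force passes 120 N, or if a joint passes its speed limit or range.

## Working session

There is one attempt and no reset: what is moved stays moved. The work goes in short steps, Python scripts to look and compute and a tool call to move; the robot and the scene stay as the last step left them, time stands still between calls to the robot, and variables do not carry over. Pictures are saved under pics/ and viewed, about 8 in all and at most 12, crops included, and the job is handed in when it is done.

Besides the shell and the picture viewer there is one more tool, called as a command line: name --argument value ..., lists and objects as JSON in quotes. drive_tool: Moves the arm, as the interface text tells. Its arguments: {"type":"object","properties":{"steps":{"type":"array","items":{"type":"object","properties":{"dr":{"type":"array","items":{"type":"number"}},"translation":{"type":"array","items":{"type":"number"}},"jaw":{"type":"number"}}}}},"required":["steps"]}

```bash
mkdir -p pics; cat > h.py <<'E'
import numpy as np,cv2
from rig import r
def grab(n,save):
    f=r.grab_frame(n); cv2.imwrite(f'pics/{save}.png',f['img'][:,:,::-1]); np.savez(f'{n}.npz',**{k:np.array(v) for k,v in f.items()}); return f
def plane(f,uv,z):
    uv=np.array(uv,float).reshape(-1,1,2)
    p=cv2.undistortPoints(uv,np.array(f['mtx']),np.array(f['dist_coeffs']))[:,0]
    T=np.array(f['cam_to_world']); d=np.c_[p,np.ones(len(p))]@T[:3,:3].T; o=T[:3,3]
    return o+d*((z-o[2])/d[:,2])[:,None]
def depthpt(f,uv):
    uv=np.array(uv,float).reshape(-1,1,2)
    p=cv2.undistortPoints(uv,np.array(f['mtx']),np.array(f['dist_coeffs']))[:,0]
    T=np.array(f['cam_to_world']); i=uv[:,0].round().astype(int); z=np.array(f['z_map'])[i[:,1],i[:,0]]
    return (np.c_[p,np.ones(len(p))]*z[:,None])@T[:3,:3].T+T[:3,3]
def green(f,z=0.054):
    h=cv2.cvtColor(f['img'],cv2.COLOR_RGB2HSV); m=cv2.inRange(h,(45,90,50),(85,255,255))
    n,l,s,c=cv2.connectedComponentsWithStats(m)
    for i in range(1,n):
        if s[i,4]>40: print(s[i],c[i].round(1),'plane',plane(f,c[i],z)[0].round(4),'depth',depthpt(f,c[i])[0].round(4))
E
python3 - <<'E'
from h import *
for n in('top','side'):
    f=grab(n,n+'1'); print(n,np.array(f['cam_to_world']).round(3).tolist()); green(f)
s=r.observe(); print(s)
E
```

```text
top [[-0.022, -0.995, 0.102, 0.423], [-1.0, 0.023, 0.001, -0.02], [-0.003, -0.102, -0.995, 0.928], [0.0, 0.0, 0.0, 1.0]]
[343 174  14  13 137] [349.4 180.1] plane [ 0.5345 -0.2606  0.054 ] depth [ 0.5344 -0.2604  0.0547]
[209 183  12  12 119] [214.2 188.5] plane [0.5211 0.0787 0.054 ] depth [0.5212 0.0788 0.0537]
[285 209  13  12 120] [291.1 214.5] plane [ 0.452 -0.111  0.054] depth [ 0.4519 -0.1109  0.0547]
[136 211  14  12 136] [143.  216.3] plane [0.4555 0.2577 0.054 ] depth [0.4555 0.2576 0.0542]
side [[0.992, -0.104, 0.071, 0.468], [-0.125, -0.782, 0.61, -0.5], [-0.008, -0.614, -0.789, 0.684], [0.0, 0.0, 0.0, 1.0]]
[202 114  13  11 109] [208.1 118.8] plane [0.4548 0.2513 0.054 ] depth [0.4549 0.2498 0.0553]
[233 159  14  13 143] [239.7 164.5] plane [0.5202 0.0749 0.054 ] depth [0.5202 0.0747 0.0542]
[210 228  15  16 209] [217.1 235.4] plane [ 0.4515 -0.1146  0.054 ] depth [ 0.4516 -0.1159  0.0561]
[260 291  17  20 268] [268.1 300.3] plane [ 0.5333 -0.2639  0.054 ] depth [ 0.5334 -0.2636  0.0533]
{'clock': 0.1, 'joint_pos': array([-1.54540251e+00,  3.13379711e-01,  1.49833829e+00,  2.43910144e-06,
        1.33103682e+00, -2.23407311e-01]), 'joint_vel': array([ 0.00221951, -0.00197963, -0.0039267 ,  0.00132435, -0.00307599,
       -0.00072931]), 'joint_efforts': array([ 3.03441244e-03, -4.12894464e+01, -2.60140836e+01, -2.07011713e-04,
        3.01766107e-03, -6.07799933e-06]), 'tool_pos': array([ 0.12925623, -0.50860172,  0.23080824]), 'tcp_rot': array([ 0.55849424, -0.5578575 ,  0.43435598, -0.43383647]), 'force': array([ 0.74020318,  0.12935872, -0.66502301]), 'wrist_torque': array([ 0.01860079, -0.02955534,  0.03024927]), 'opening': 0.08554358885008906}
```

```bash
python3 - <<'E'
import cv2
a=cv2.imread('pics/top1.png'); cv2.imwrite('pics/topc.png',cv2.resize(a[50:330,80:460],(760,560),interpolation=cv2.INTER_CUBIC))
E
```

```text
(no output)
```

View pics/topc.png

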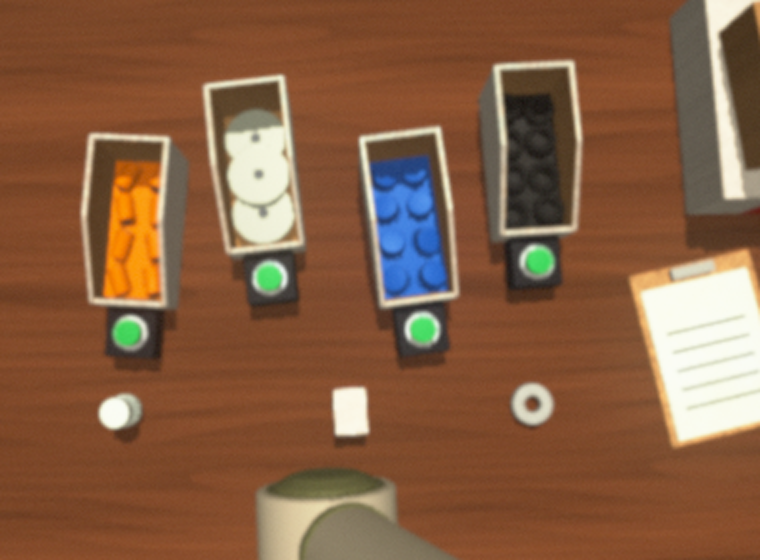

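View pics/side1.png

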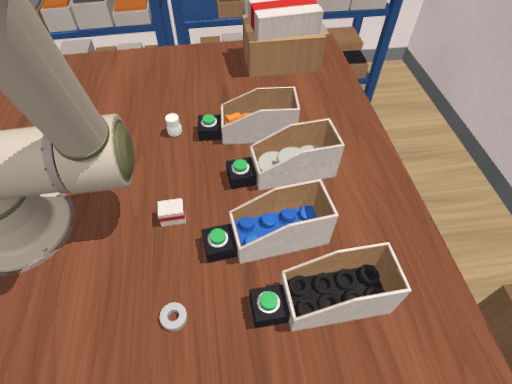

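The picture shows, left to right in the top view, rollers, discs, caps and rings. In full-image pixels the keys are at about (143,216), (214,188), (291,214) and (349,180). That puts the targets at rollers (0.455,0.255), caps (0.452,-0.113) and rings (0.534,-0.262). Key heights from the depth map, 0.053–0.056, match the 54 mm given.

drive_tool --steps '[{"dr":[0,0,0],"translation":[0.8,1.9,0],"jaw":0},{"dr":[0,0,0],"translation":[1.6,3.8,0],"jaw":0},{"dr":[0,0,0],"translation":[1.6,3.8,0],"jaw":0},{"dr":[0,0,0],"translation":[1.6,3.8,0],"jaw":0},{"dr":[0,0,0],"translation":[1.6,3.8,0],"jaw":0},{"dr":[0,0,0],"translation":[1.6,3.8,0],"jaw":0},{"dr":[0,0,0],"translation":[1.6,3.8,0],"jaw":0},{"dr":[0,0,0],"translation":[1.6,3.8,0],"jaw":0},{"dr":[0,0,0],"translation":[1.6,3.8,0],"jaw":0},{"dr":[0,0,0],"translation":[1.6,3.8,0],"jaw":0}]'

```text
clock: 1.1
tool_pos: [0.2814, -0.1462, 0.2313]
tcp_rot: [0.558, -0.558, 0.434, -0.434]
force: [0.3, -0.7, -0.2]
opening: 0.0004
```

drive_tool --steps '[{"dr":[0,0,0],"translation":[1.6,3.8,0],"jaw":0},{"dr":[0,0,0],"translation":[1.6,3.8,0],"jaw":0},{"dr":[0,0,0],"translation":[1.6,3.8,0],"jaw":0},{"dr":[0,0,0],"translation":[1.6,3.8,0],"jaw":0},{"dr":[0,0,0],"translation":[1.6,3.8,0],"jaw":0},{"dr":[0,0,0],"translation":[1.6,3.8,0],"jaw":0},{"dr":[0,0,0],"translation":[1.6,3.8,0],"jaw":0},{"dr":[0,0,0],"translation":[1.6,3.8,0],"jaw":0},{"dr":[0,0,0],"translation":[0.8,2,0],"jaw":0},{"dr":[0,0,0],"translation":[0,0,0],"jaw":0}]'

```text
clock: 2.1
tool_pos: [0.4174, 0.178, 0.2307]
tcp_rot: [-0.559, 0.559, -0.434, 0.433]
force: [0.4, -0.0, -0.3]
opening: -0.0001
```

drive_tool --steps '[{"dr":[0,0,0],"translation":[1.2,2.6,0],"jaw":0},{"dr":[0,0,0],"translation":[1.2,2.6,0],"jaw":0},{"dr":[0,0,0],"translation":[1.4,2.5,0],"jaw":0},{"dr":[0,0,0],"translation":[0,0,-3],"jaw":0},{"dr":[0,0,0],"translation":[0,0,-4],"jaw":0},{"dr":[0,0,0],"translation":[0,0,-4],"jaw":0},{"dr":[0,0,0],"translation":[0,0,-2.5],"jaw":0},{"dr":[0,0,0],"translation":[0,0,-1],"jaw":0},{"dr":[0,0,0],"translation":[0,0,0],"jaw":0},{"dr":[0,0,0],"translation":[0,0,0],"jaw":0}]'

```text
clock: 3.1
tool_pos: [0.456, 0.2531, 0.0876]
tcp_rot: [0.559, -0.558, 0.434, -0.435]
force: [-0.7, -0.8, 1.5]
opening: -0.0
```

```bash
python3 - <<'E'
from h import *
f=grab('side','s2'); green(f)
cv2.imwrite('pics/s2c.png',cv2.resize(f['img'][60:220,130:330,::-1],(750,600),interpolation=cv2.INTER_CUBIC))
print(r.observe()['tool_pos'],r.observe()['joint_pos'])
E
```

```text
[202 114  13  11 107] [208.1 118.9] plane [0.4549 0.2511 0.054 ] depth [0.4549 0.249  0.0557]
[233 159  14  13 143] [239.7 164.5] plane [0.5202 0.0749 0.054 ] depth [0.5203 0.0761 0.0526]
[210 228  15  16 210] [217.1 235.5] plane [ 0.4515 -0.1147  0.054 ] depth [ 0.4515 -0.1145  0.0536]
[260 291  17  20 268] [268.1 300.3] plane [ 0.5333 -0.2639  0.054 ] depth [ 0.5333 -0.2638  0.0538]
[0.45607739 0.25320033 0.08779203] [ 2.81974701e-01  4.64947639e-01  1.68602816e+00 -1.85469392e-05
  9.88065335e-01  1.60411546e+00]
```

View pics/s2c.png

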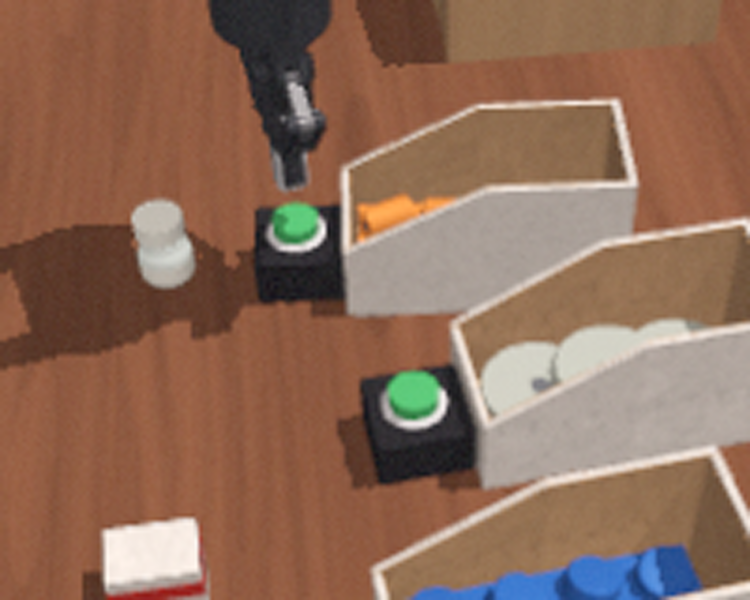

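The image shows the closed fingertip at crop (290,185), right above the rollers key at crop (297,225).

drive_tool --steps '[{"dr":[0,0,0],"translation":[0,0,-1],"jaw":0},{"dr":[0,0,0],"translation":[0,0,-1],"jaw":0},{"dr":[0,0,0],"translation":[0,0,-0.7],"jaw":0},{"dr":[0,0,0],"translation":[0,0,-0.1],"jaw":0},{"dr":[0,0,0],"translation":[0,0,-0.1],"jaw":0},{"dr":[0,0,0],"translation":[0,0,-0.1],"jaw":0},{"dr":[0,0,0],"translation":[0,0,-0.1],"jaw":0},{"dr":[0,0,0],"translation":[0,0,-0.1],"jaw":0},{"dr":[0,0,0],"translation":[0,0,-0.1],"jaw":0},{"dr":[0,0,0],"translation":[0,0,-0.1],"jaw":0}]'

```text
clock: 4.15
tool_pos: [0.4554, 0.2532, 0.0525]
tcp_rot: [0.558, -0.558, 0.434, -0.434]
force: [-0.5, -0.6, 3.4]
opening: 0.0005
```

drive_tool --steps '[{"dr":[0,0,0],"translation":[0,0,-0.1],"jaw":0},{"dr":[0,0,0],"translation":[0,0,-0.1],"jaw":0},{"dr":[0,0,0],"translation":[0,0,-0.1],"jaw":0},{"dr":[0,0,0],"translation":[0,0,-0.1],"jaw":0},{"dr":[0,0,0],"translation":[0,0,-0.1],"jaw":0},{"dr":[0,0,0],"translation":[0,0,-0.1],"jaw":0},{"dr":[0,0,0],"translation":[0,0,-0.1],"jaw":0},{"dr":[0,0,0],"translation":[0,0,0],"jaw":0},{"dr":[0,0,0],"translation":[0,0,0],"jaw":0},{"dr":[0,0,0],"translation":[0,0,0],"jaw":0}]'

```text
clock: 5.15
tool_pos: [0.4551, 0.2531, 0.0451]
tcp_rot: [-0.558, 0.558, -0.434, 0.434]
force: [0.5, 0.9, 0.5]
opening: -0.0004
```

drive_tool --steps '[{"dr":[0,0,0],"translation":[0,0,0.3],"jaw":0},{"dr":[0,0,0],"translation":[0,0,1],"jaw":0},{"dr":[0,0,0],"translation":[0,0,2],"jaw":0},{"dr":[0,0,0],"translation":[0,0,3],"jaw":0},{"dr":[0,0,0],"translation":[0,0,4],"jaw":0},{"dr":[0,0,0],"translation":[0,0,4],"jaw":0},{"dr":[0,0,0],"translation":[0,0,2],"jaw":0},{"dr":[0,0,0],"translation":[0,-2,0],"jaw":0},{"dr":[0,0,0],"translation":[0,-3,0],"jaw":0},{"dr":[0,0,0],"translation":[0,-3,0],"jaw":0}]'

```text
clock: 6.15
tool_pos: [0.4549, 0.1724, 0.2091]
tcp_rot: [0.559, -0.558, 0.434, -0.434]
force: [0.6, 0.4, -0.2]
opening: -0.0
```

```bash
python3 - <<'E'
from h import *
for n in('side','top'):
  f=grab(n,n+'3'); green(f)
print(r.observe()['tool_pos'],r.observe()['clock'])
E
```

```text
[203 117  11   8  68] [208.2 120.7] plane [0.4547 0.2439 0.054 ] depth [0.4545 0.2532 0.0461]
[233 159  14  13 143] [239.7 164.5] plane [0.5202 0.0749 0.054 ] depth [0.5201 0.0742 0.0548]
[210 228  15  16 208] [217.1 235.4] plane [ 0.4516 -0.1146  0.054 ] depth [ 0.4516 -0.1148  0.0544]
[260 291  17  20 268] [268.1 300.3] plane [ 0.5333 -0.2639  0.054 ] depth [ 0.5333 -0.2637  0.0536]
[343 174  14  13 136] [349.4 180.2] plane [ 0.5344 -0.2606  0.054 ] depth [ 0.5339 -0.2596  0.0577]
[209 183  12  12 120] [214.2 188.5] plane [0.521  0.0788 0.054 ] depth [0.5211 0.0789 0.0533]
[285 209  13  12 120] [291.1 214.5] plane [ 0.452 -0.111  0.054] depth [ 0.452  -0.111   0.0539]
[0.45524645 0.17085995 0.20910571] 6.25
```

The rollers key now stands about 45 mm high (9 mm of travel) and its bin has not moved. Next is the caps key.

drive_tool --steps '[{"dr":[0,0,0],"translation":[0,-2,0],"jaw":0},{"dr":[0,0,0],"translation":[0,-3.5,0],"jaw":0},{"dr":[0,0,0],"translation":[0,-4,0],"jaw":0},{"dr":[0,0,0],"translation":[0,-4,0],"jaw":0},{"dr":[0,0,0],"translation":[0,-4,0],"jaw":0},{"dr":[0,0,0],"translation":[-0.3,-4,0],"jaw":0},{"dr":[0,0,0],"translation":[0,-3.5,0],"jaw":0},{"dr":[0,0,0],"translation":[0,-2.2,0],"jaw":0},{"dr":[0,0,0],"translation":[0,-1,0],"jaw":0},{"dr":[0,0,0],"translation":[0,0,-1],"jaw":0}]'

```text
clock: 7.25
tool_pos: [0.4529, -0.1094, 0.1991]
tcp_rot: [0.558, -0.558, 0.433, -0.435]
force: [-0.3, 0.1, -0.1]
opening: 0.0001
```

drive_tool --steps '[{"dr":[0,0,0],"translation":[0,0,-2],"jaw":0},{"dr":[0,0,0],"translation":[0,0,-3],"jaw":0},{"dr":[0,0,0],"translation":[0,0,-3],"jaw":0},{"dr":[0,0,0],"translation":[0,0,-2],"jaw":0},{"dr":[0,0,0],"translation":[0,0,-1],"jaw":0},{"dr":[0,0,0],"translation":[0,0,-0.5],"jaw":0},{"dr":[0,0,0],"translation":[0,0,0],"jaw":0},{"dr":[0,0,0],"translation":[0,0,0],"jaw":0},{"dr":[0,0,0],"translation":[0,0,0],"jaw":0},{"dr":[0,0,0],"translation":[0,0,0],"jaw":0}]'

```text
clock: 8.25
tool_pos: [0.4525, -0.109, 0.0838]
tcp_rot: [0.558, -0.558, 0.434, -0.434]
force: [0.8, 0.4, 0.0]
opening: 0.0002
```

drive_tool --steps '[{"dr":[0,0,0],"translation":[0,-0.3,-0.9],"jaw":0},{"dr":[0,0,0],"translation":[0,0,-0.9],"jaw":0},{"dr":[0,0,0],"translation":[0,0,-0.5],"jaw":0},{"dr":[0,0,0],"translation":[0,0,-0.1],"jaw":0},{"dr":[0,0,0],"translation":[0,0,-0.1],"jaw":0},{"dr":[0,0,0],"translation":[0,0,-0.1],"jaw":0},{"dr":[0,0,0],"translation":[0,0,-0.1],"jaw":0},{"dr":[0,0,0],"translation":[0,0,-0.1],"jaw":0},{"dr":[0,0,0],"translation":[0,0,-0.1],"jaw":0},{"dr":[0,0,0],"translation":[0,0,-0.1],"jaw":0}]'

```text
clock: 9.25
tool_pos: [0.4523, -0.1119, 0.0534]
tcp_rot: [0.558, -0.558, 0.434, -0.434]
force: [-1.2, -0.1, 2.3]
opening: 0.0002
```

drive_tool --steps '[{"dr":[0,0,0],"translation":[0,0,-0.1],"jaw":0},{"dr":[0,0,0],"translation":[0,0,-0.1],"jaw":0},{"dr":[0,0,0],"translation":[0,0,-0.1],"jaw":0},{"dr":[0,0,0],"translation":[0,0,-0.1],"jaw":0},{"dr":[0,0,0],"translation":[0,0,-0.1],"jaw":0},{"dr":[0,0,0],"translation":[0,0,-0.1],"jaw":0},{"dr":[0,0,0],"translation":[0,0,-0.1],"jaw":0},{"dr":[0,0,0],"translation":[0,0,0],"jaw":0},{"dr":[0,0,0],"translation":[0,0,0],"jaw":0},{"dr":[0,0,0],"translation":[0,0,0],"jaw":0}]'

```text
clock: 10.25
tool_pos: [0.4521, -0.1118, 0.0461]
tcp_rot: [-0.558, 0.558, -0.434, 0.434]
force: [-0.3, 0.1, 0.2]
opening: 0.0001
```

drive_tool --steps '[{"dr":[0,0,0],"translation":[0,0,0.3],"jaw":0},{"dr":[0,0,0],"translation":[0,0,1],"jaw":0},{"dr":[0,0,0],"translation":[0,0,2],"jaw":0},{"dr":[0,0,0],"translation":[0,0,3],"jaw":0},{"dr":[0,0,0],"translation":[0,0,4],"jaw":0},{"dr":[0,0,0],"translation":[0,0,4],"jaw":0},{"dr":[0,0,0],"translation":[0,0,2],"jaw":0},{"dr":[0,0,0],"translation":[1,-2,0],"jaw":0},{"dr":[0,0,0],"translation":[1.5,-3,0],"jaw":0},{"dr":[0,0,0],"translation":[1.5,-3,0],"jaw":0}]'

```text
clock: 11.25
tool_pos: [0.4927, -0.1927, 0.2105]
tcp_rot: [0.558, -0.558, 0.433, -0.434]
force: [0.2, -1.3, 0.4]
opening: 0.0002
```

```bash
python3 - <<'E'
from h import *
for n in('side','top'):
  f=grab(n,n+'4'); green(f)
print(r.observe()['tool_pos'],r.observe()['clock'])
E
```

```text
[210 231  15  14 157] [217.3 237.3] plane [ 0.4516 -0.1192  0.054 ] depth [ 0.4514 -0.1147  0.0466]
[260 291  17  20 268] [268.1 300.3] plane [ 0.5333 -0.2639  0.054 ] depth [ 0.5333 -0.2639  0.0541]
[209 183  12  12 117] [214.1 188.5] plane [0.5211 0.079  0.054 ] depth [0.5207 0.0786 0.0576]
[285 209  12  12 107] [290.9 214.4] plane [ 0.4521 -0.1105  0.054 ] depth [ 0.4524 -0.1115  0.0449]
[139 211  11  12 101] [144.4 216.1] plane [0.4558 0.2542 0.054 ] depth [0.4561 0.2566 0.0463]
[ 0.49300247 -0.19458965  0.20967353] 11.35
```

The caps key is at about 46 mm (8 mm of travel). Next is the rings key.

drive_tool --steps '[{"dr":[0,0,0],"translation":[1.5,-2.5,0],"jaw":0},{"dr":[0,0,0],"translation":[1.5,-2.5,0],"jaw":0},{"dr":[0,0,0],"translation":[1.1,-1.8,0],"jaw":0},{"dr":[0,0,0],"translation":[0,0,-2],"jaw":0},{"dr":[0,0,0],"translation":[0,0,-3],"jaw":0},{"dr":[0,0,0],"translation":[0,0,-3],"jaw":0},{"dr":[0,0,0],"translation":[0,0,-2.5],"jaw":0},{"dr":[0,0,0],"translation":[0,0,-1.5],"jaw":0},{"dr":[0,0,0],"translation":[0,0,-0.5],"jaw":0},{"dr":[0,0,0],"translation":[0,0,0],"jaw":0}]'

```text
clock: 12.35
tool_pos: [0.5332, -0.2595, 0.0846]
tcp_rot: [0.558, -0.558, 0.434, -0.434]
force: [-0.4, 0.4, -0.5]
opening: -0.0001
```

drive_tool --steps '[{"dr":[0,0,0],"translation":[0,-0.2,-0.9],"jaw":0},{"dr":[0,0,0],"translation":[0,0,-0.9],"jaw":0},{"dr":[0,0,0],"translation":[0,0,-0.5],"jaw":0},{"dr":[0,0,0],"translation":[0,0,-0.1],"jaw":0},{"dr":[0,0,0],"translation":[0,0,-0.1],"jaw":0},{"dr":[0,0,0],"translation":[0,0,-0.1],"jaw":0},{"dr":[0,0,0],"translation":[0,0,-0.1],"jaw":0},{"dr":[0,0,0],"translation":[0,0,-0.1],"jaw":0},{"dr":[0,0,0],"translation":[0,0,-0.1],"jaw":0},{"dr":[0,0,0],"translation":[0,0,-0.1],"jaw":0}]'

```text
clock: 13.35
tool_pos: [0.5333, -0.2618, 0.0543]
tcp_rot: [0.558, -0.558, 0.434, -0.434]
force: [-0.9, -0.3, -0.2]
opening: -0.0002
```

drive_tool --steps '[{"dr":[0,0,0],"translation":[0,0,-0.1],"jaw":0},{"dr":[0,0,0],"translation":[0,0,-0.1],"jaw":0},{"dr":[0,0,0],"translation":[0,0,-0.1],"jaw":0},{"dr":[0,0,0],"translation":[0,0,-0.1],"jaw":0},{"dr":[0,0,0],"translation":[0,0,-0.1],"jaw":0},{"dr":[0,0,0],"translation":[0,0,-0.1],"jaw":0},{"dr":[0,0,0],"translation":[0,0,-0.1],"jaw":0},{"dr":[0,0,0],"translation":[0,0,-0.1],"jaw":0},{"dr":[0,0,0],"translation":[0,0,0],"jaw":0},{"dr":[0,0,0],"translation":[0,0,0],"jaw":0}]'

```text
clock: 14.35
tool_pos: [0.5333, -0.2619, 0.0461]
tcp_rot: [0.558, -0.558, 0.434, -0.434]
force: [-0.5, -0.6, 0.4]
opening: 0.0001
```

drive_tool --steps '[{"dr":[0,0,0],"translation":[0,0,0.3],"jaw":0},{"dr":[0,0,0],"translation":[0,0,1],"jaw":0},{"dr":[0,0,0],"translation":[0,0,2],"jaw":0},{"dr":[0,0,0],"translation":[0,0,3],"jaw":0},{"dr":[0,0,0],"translation":[0,0,4],"jaw":0},{"dr":[0,0,0],"translation":[0,0,4],"jaw":0},{"dr":[0,0,0],"translation":[0,0,2],"jaw":0},{"dr":[0,0,0],"translation":[-1,-2,0],"jaw":0},{"dr":[0,0,0],"translation":[-2,-4,0],"jaw":0},{"dr":[0,0,0],"translation":[-2,-4,0],"jaw":0}]'

```text
clock: 15.35
tool_pos: [0.4828, -0.3625, 0.2104]
tcp_rot: [-0.558, 0.559, -0.433, 0.434]
force: [0.2, -0.8, -0.3]
opening: -0.0
```

drive_tool --steps '[{"dr":[0,0,0],"translation":[-2,-3,0],"jaw":0},{"dr":[0,0,0],"translation":[-3,-3,0],"jaw":0},{"dr":[0,0,0],"translation":[-3,-3,0],"jaw":0},{"dr":[0,0,0],"translation":[-3,-2,0],"jaw":0},{"dr":[0,0,0],"translation":[-2,-1,0],"jaw":0},{"dr":[0,0,0],"translation":[0,0,0],"jaw":0},{"dr":[0,0,0],"translation":[0,0,0],"jaw":0},{"dr":[0,0,0],"translation":[0,0,0],"jaw":0},{"dr":[0,0,0],"translation":[0,0,0],"jaw":0},{"dr":[0,0,0],"translation":[0,0,0],"jaw":0}]'

```text
clock: 16.35
tool_pos: [0.3539, -0.4814, 0.2094]
tcp_rot: [0.558, -0.558, 0.434, -0.434]
force: [0.0, -0.0, 0.3]
opening: 0.0
```

```bash
python3 - <<'E'
from h import *
for n in('side','top'):
  f=grab(n,n+'5'); green(f)
  a=cv2.imread(f'pics/{n}1.png') ; d=cv2.absdiff(a,cv2.imread(f'pics/{n}5.png')).max(2); cv2.imwrite(f'pics/{n}d.png',d)
cv2.imwrite('pics/fin.png',np.vstack([np.hstack([cv2.resize(cv2.imread(f'pics/{n}{k}.png'),(400,300)) for k in '5d']) for n in('side','top')]))
print(r.observe()['tool_pos'],r.observe()['clock'])
E
```

```text
[203 117  11   8  68] [208.2 120.7] plane [0.4547 0.2439 0.054 ] depth [0.4545 0.2542 0.0453]
[233 159  14  13 143] [239.7 164.5] plane [0.5202 0.0749 0.054 ] depth [0.5202 0.0745 0.0545]
[210 231  15  13 157] [217.3 237.2] plane [ 0.4517 -0.119   0.054 ] depth [ 0.4515 -0.1152  0.0476]
[260 294  17  17 230] [268.  301.5] plane [ 0.5327 -0.2661  0.054 ] depth [ 0.5335 -0.2632  0.0462]
[343 175  12  12 109] [348.3 180.5] plane [ 0.5337 -0.2578  0.054 ] depth [ 0.5348 -0.2601  0.0456]
[209 183  12  12 119] [214.2 188.5] plane [0.5211 0.0789 0.054 ] depth [0.5213 0.0792 0.052 ]
[285 209  12  12 109] [290.8 214.4] plane [ 0.4522 -0.1103  0.054 ] depth [ 0.4524 -0.111   0.0474]
[139 211  12  12 106] [144.3 216.2] plane [0.4557 0.2544 0.054 ] depth [0.456  0.2577 0.0435]
[ 0.35366126 -0.48156806  0.20930181] 16.45
```

View pics/fin.png

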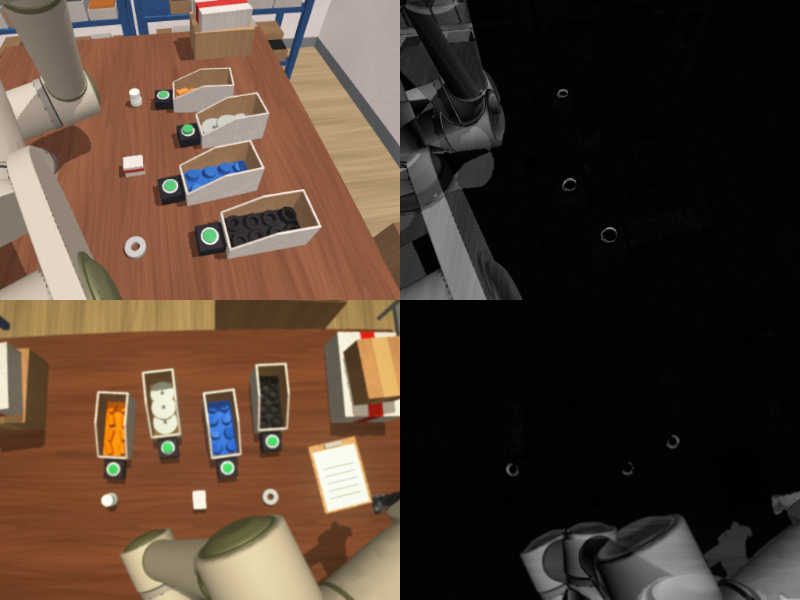

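The difference images show changes only at the three asked keys (side diff at (562,93), (569,184), (608,234)) and the arm. The bins, carton, bearing, jar and discs key have not shifted.

```bash
python3 -c "
from rig import r
print(r.finish_job())"
```

```text
the job is handed in; nothing more can be done
None
```

I pressed the three keys in the order asked (orange rollers, blue caps, black rings) with the closed fingertip at about 10 mm/s. I then backed the arm clear and handed the job in at about 16.5 s.

| Key | Fingertip lowest point | Travel from fingertip (counts past 6 mm) | Final height from depth images |
|---|---|---|---|
| Rollers | 45.1 mm | about 9 mm | 43.5–45.3 mm |
| Caps | 46.1 mm | about 8 mm | about 47.5 mm |
| Rings | 46.1 mm | about 8 mm | 45.6–46.2 mm |
| Discs (not pressed) | – | – | 52.0–54.5 mm |

- **Force:** the readings at the end of each move never went above 3.4 N. I did not record values between those readings.
- **Nothing else moved:** comparing the first and last pictures shows changes only at the three pressed keys, the arm and its shadow.
- **Disagreements:** for the caps key, the final depth readings suggest about 6.5 mm of travel, against about 8 mm from the fingertip. The depth readings scatter by 1–2 mm, and even 6.5 mm is past the threshold, though narrowly, so I did not press it again.

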